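# Proof-pull a soldered belt buckle

## Robot

A 7-joint arm with a two-finger parallel gripper is mounted at the origin on the work surface. World frame = base frame: x ahead of the robot, y to its left, z up, the work surface at z = 0. Lengths are in m, angles in degrees, forces in N, time in s.
With the tool pointing down it reaches from about 0.4 to 0.875 m from the base axis. Payload 6.5 kg.
Tool frame: the origin (TCP) lies at the very end of the fingers, on their centre line; the grasp point (between the pads) lies 19 mm behind it; z points along the fingers, y is the line along which they close (so a half turn about z gives the same grasp; the last joint's range is limited). The gripper opens to 88 mm and grips with 3 to 60 N. Pads are 18 mm wide; open, the fingers measure 123 mm over their backs; the gripper's body (75 mm by 187 mm) begins 45 mm behind the grasp point.
Start: joints at [-69.798, 30.733, -0.252, 88.115, 0.149, 61.152, -4.079], TCP at [0.264, 0.594, 0.239] pointing down, gripper open.
Joint ranges: [-154.64, 154.64], [-21.42, 123.67], [-72.66, 72.17], [13.99, 137.28], [-74.86, 254.86], [10.95, 109.41], [-158.01, 158.01]. Speed limits (degrees/s): [136.94, 136.94, 180, 180, 180, 180, 180].

## Interface

Orientations are given as [roll, pitch, yaw] about the fixed x, y, z axes, in that order (R = Rz(yaw) Ry(pitch) Rx(roll)).
In Python, from cell import r, imaging gives the robot as it stands. The module is installed in compiled form; this text tells all that it offers.
- The arm moves only by the tool apply_moves, never from a script. Its argument "rows" is text: rows parted by semicolons, each of 7 numbers parted by spaces: the shift along the tool's x, y, z as a fraction of full scale, then the turn, a rotation vector about the tool's x, y, z as a fraction of full scale, then the closure, from 0 (fully open) to 1 (shut). A call has 1 to 12 rows; each row is the pose to reach, as a shift and turn from the pose commanded when the call began, along the tool's axes at that moment; what a row does not reach only later rows make up. Full scale, the value 1, is 100 mm for a shift and 45 degrees for a turn. A row lasts 1/12 s, in which the tool goes at most 41.7 mm and 7.16 degrees, less where a joint would pass 70% of its speed; a pose out of reach is approached as far as the arm can. A call with a number of a shift or a turn outside -1 to 1 is refused whole. A call with a gripper value outside its range is refused whole. The fingers move at their own pace and stop on an object; "force" is the grip in N (left out, the last holds). Time passes only in rows, so rows that repeat a pose let the fingers close. It gives the time, the measured TCP pose, the force, the opening and the grip force at its end, in the units of the state.
- r.get_state(): the state, without advancing time (a new reading comes with each control period).
- imaging.grab_frame(name): name is "scene" or "top" or "wrist"; returns the picture (384x512x3 uint8, blue, green, red); there is no depth.
- imaging.get_calibration(name): a dict with "fx", "fy", "cx", "cy" (pixels), "k1" (the pictures are not rectified: a ray, as slopes to the right and down, at radius r is drawn at 1 + k1 r^2 times it, then the intrinsics apply), "origin" and "orientation" of the camera in the world; the wrist camera has in their place "mount" (4x4, takes a point from camera to tool coordinates, whose origin is the TCP and whose axes are the flange's). Camera axes: x right, y down, z forward; pixel columns grow to the right and rows downward; lengths in m; the calibration is good to about 2 mm. A picture is of the moment at which its call begins: read the wrist's pose just before it. get_calibration takes no time and is no camera call.
- r.job_done(): hands the job in; it is judged then, once.
Trained networks look in the newest picture that a camera, given by its name, has taken for a name from the list of things; names that differ only in an ending like _2 or _b are one class to them, and where a whole thing is asked for, a point or a joint stands for the part that bears it (a point fixed in the world has none). Each returns a list of dicts, best first, with "conf" (0 to 1); they miss things now and then, are a little off and sometimes report something else, mostly with a low value. They report only what shows in the picture. A call takes as long as a camera call. They do not tell look-alikes from the thing itself.
- imaging.look_for(camera, query): "xy" ([column, row] in pixels, amid what is visible of it).
- imaging.spot_point(camera, query): "xy" ([column, row] in pixels: a listed point, or the origin of a listed thing).
The state is a dict: "time_s": time; "joint_pos": joint angles; "qvel": joint speeds; "joint_torque": joint torques, N m; "tcp_pos": TCP position; "eef_rot": TCP orientation; "wrist_force": force on the tool from outside, world axes, zero at the start; "moment": the same for the moment, N m; "width": finger opening in m; "gripper_force": force on a finger pad.
Only numpy, scipy, OpenCV 4.12 (cv2) and the standard library are available. Lean on these libraries where they do the work, as an engineer would, in place of code of your own. Each camera call takes 0.05 s, during which the arm holds its last target. There are 200 camera calls.

## Task

Proof-test the soldered brass buckle on the sloping pull tester: lay it in the nest with its wide strap plate behind the two shoulder blocks and its frame over the gauge's claw, then press the toggle clamp's handle right down so that it is shut on the plate. Draw the D-handle out until the long 10-newton line on the gauge rod stands at the mouth of the barrel, hold it there for two seconds without ever overloading it past the next line, then ease the slide back to its home stop without letting it fly. Leave the buckle clamped in the nest, and do not disturb the other things on the bench.

Things in the scene. Friction and masses are not known exactly. Their poses are not given: they have to be found in the camera images.
- buckle: Loose brass belt buckle lying flat, 128 x 60 x 7 mm, 0.15 to 0.24 kg. Origin: underside, middle of the neck; long axis x, z up. From -x to +x: frame x -68..-20, 60 wide, bars 8 wide, opening x -60..-28, 44 wide; neck x -20..+36, 20 wide (grip it here across y, at x = 0); wide strap plate x +36..+60, 40 wide. Both faces alike. Centre of mass x -8.
- tester: Fixed grey stand of the pull tester with a sloping dark grey deck 500 x 130 mm, 8 thick, that leans 24 deg: it faces up and towards the robot. Origin on the bench under the deck's middle, 60 mm below the deck surface; z up, y along the deck from gauge to clamp. Its place and yaw vary.
- nest (a point): Frame of the nest, on top of its bed, 34 mm above the deck surface, at tester y +65. z = deck normal, x up the slope, y from gauge to clamp. Seated, the buckle's origin is here (y -3 to +6 mm), its x along nest y, z along nest z. The bed under the neck is a steel rail 16 wide (x) and 34 tall, y -30 to +20, so fingers can straddle it. Deck: nest y -315 to +185, x +-65.
- shoulders (a point): Midway between the two shoulder blocks, at bed level, nest y +26. Blocks: 7 mm above the bed, y +20 to +33, a gap of 25 mm (x) for the neck. Behind them a pocket 45 wide, y +33 to +66, between 7 mm walls takes the strap plate. The clamp's base stands behind, y +76 to +130, up to 30 mm above bed level. Axes as nest.
- claw (a point): Top of the claw, an upturned hook 14 wide (x), 10 to 14 thick (y), on the gauge rod. With slide and gauge at 0: nest y -42, z +21.5, so the seated buckle's frame lies round it; it catches the frame's end bar after 10 to 20 mm of pull. The rod is 16 wide, top 5.5 mm below bed level, and runs under that bar. Axes as nest.
- pull_grip (a point): Middle of the D-handle's crossbar: black round bar, 16 mm thick, 88 long along nest x, 26 mm above the deck (8 below bed level), at nest y -247 when home. Opening between it and the gauge: 62 mm (x) by 41 mm (y). Grip it with the fingers closing along nest y, tool along the deck normal. Pull towards nest -y. Axes as nest.
- gauge_mouth (a point): Mouth of the gauge's barrel (aluminium tube, 26 mm round, 107 long, steel collar of 30), at the top face of the flat rod that comes out towards nest +y. Moves with the slide. The rod has half-width black lines every 2 N (8 mm) and one bold full-width line at 10 N, which is inside the barrel at rest.
- slide (a joint): Travel of the gauge with its D-handle (m): 0 at the home stop, grows when pulled towards nest -y, at most 0.075. Friction about 0.5 N. Left loose, the loaded spring throws it back, but only as far as the claw goes slack: the last 10 to 20 mm home must be pushed.
- gauge (a joint): How far the rod is drawn out of the barrel against its spring (m): 0 at rest, 0.004 per newton (250 N/m), so 0.040 at the 10 N line and 0.048 at the next line, 12 N. It grows with the slide, equally, once the claw has caught the buckle.
- clamp (a joint): Angle of the toggle clamp's handle (rad): 0 shut, handle lying along nest +y, rubber pad on the strap plate; starts at 1.1 to 1.35, standing up from the deck. Stays where it is left (friction 0.25 N m). The clamp arm turns with it the other way, 1.2 times as far; while open the arm's tip stands at nest y +80 to +115, up to 80 mm above bed level.
- clamp_hinge (a point): Fixed pivot of the clamp handle, at nest y +118, 23 mm above bed level; its axis is along nest x. Axes as nest.
- clamp_tip (a point): Centre of the rounded end of the clamp handle, 105 mm from the pivot. Black rubber grip, 20 mm round, 26 to 115 mm from the pivot. Push its inner (nest side) face over towards nest +y and down. Own axes: y along the handle away from the pivot, x along the pivot.
- hammer: Bystander: hammer 240 mm long, lying on the bench at the right.
- bowl: Bystander: white ceramic bowl, 130 mm across, 55 tall, behind the tester; origin under its centre.
- mandrel: Bystander: tapered steel ring mandrel upright on an 80 mm wooden foot, 190 tall, behind the tester; origin under its centre.
- jar: Bystander: glass jar with steel lid, 64 mm across, 65 tall, at the left, behind; origin under its centre.
There are look-alikes about, which are no part of the job. Of the things that look like the buckle, take the one that is farthest to the robot's right at the start.

How it is judged (in metres and radians):
On the way, in this order (a step that is already met when the one before it is completed fails the run):
1. the buckle lies seated in the nest, released, the clamp still open (x of buckle in the frame of nest between -0.0045 and 0.0045 m and y of buckle in the frame of nest between -0.007 and 0.01 m and z of buckle in the frame of nest between -0.003 and 0.004 m and angle between the x axis of buckle and the y axis of nest, either way round below 0.15 rad and angle between the z axis of buckle and the z axis of nest, either way round below 0.08 rad and contact force between the fingers and buckle below 0.1 N and value of joint clamp above 0.5 rad), for 0.2 s.
2. the clamp is shut on the seated buckle (x of buckle in the frame of nest between -0.0045 and 0.0045 m and y of buckle in the frame of nest between -0.007 and 0.01 m and z of buckle in the frame of nest between -0.003 and 0.004 m and angle between the x axis of buckle and the y axis of nest, either way round below 0.15 rad and angle between the z axis of buckle and the z axis of nest, either way round below 0.08 rad and value of joint clamp below 0.08 rad), for 0.2 s.
3. the gauge is held at the 10 N line (9 to 11 N) through the clamped buckle for at least 1.6 s (x of buckle in the frame of nest between -0.0045 and 0.0045 m and y of buckle in the frame of nest between -0.007 and 0.01 m and z of buckle in the frame of nest between -0.003 and 0.004 m and angle between the x axis of buckle and the y axis of nest, either way round below 0.15 rad and angle between the z axis of buckle and the z axis of nest, either way round below 0.08 rad and value of joint clamp below 0.1 rad and value of joint gauge between 0.036 and 0.044 m and contact force between buckle and gauge above 5 N), for 1.6 s.
At the end, for the whole second after the job is handed in: the buckle still lies seated in the nest (flat on the bed, within 4.5 mm across it, -7 to +10 mm along it, about 0.15 rad) and at rest, the clamp shut (handle within 0.1 rad), the gauge unloaded (under 3 mm drawn) and the slide home (within 6 mm of its stop) (x of buckle in the frame of nest between -0.0045 and 0.0045 m and y of buckle in the frame of nest between -0.007 and 0.01 m and z of buckle in the frame of nest between -0.003 and 0.004 m and angle between the x axis of buckle and the y axis of nest, either way round below 0.15 rad and angle between the z axis of buckle and the z axis of nest, either way round below 0.08 rad and value of joint clamp below 0.1 rad and value of joint gauge below 0.003 m and value of joint slide below 0.006 m and linear speed of buckle below 0.02 m/s); the robot touches nothing.
It fails at once if the gauge is overloaded past the 12 N line (49 mm) (value of joint gauge above 0.049 m).
It fails at once if the gauge is loaded above 5 N while the clamp is not shut (value of joint gauge above 0.02 m and value of joint clamp above 0.15 rad).
It fails at once if the slide flies back (faster than 0.4 m/s) (velocity of joint slide below -0.4 m/s).
It fails at once if a bystander is moved by more than 25 mm (distance of any of hammer, bowl, mandrel, jar from where it was at the start of the episode above 0.025 m).
It also fails if it takes over 72 s, if anything falls off the work surface, if the arm or the gripper's body presses on something with over 40 N, if the wrist force passes 120 N, or if a joint passes its speed limit or range.

## Working session

There is one attempt and no reset: what is moved stays moved. The work goes in short steps, Python scripts to look and compute and a tool call to move; the robot and the scene stay as the last step left them, time stands still between calls to the robot, and variables do not carry over. Pictures are saved under pics/ and viewed, at most 10 in all, crops included, and the job is handed in when it is done.

Besides the shell and the picture viewer there is one more tool, called after "Emit:" by a JSON object that holds its "op" and its "data", one argument or row to a line. apply_moves: Moves the arm, as the interface text tells. Its arguments: {"type":"object","properties":{"rows":{"type":"string"},"force":{"type":"number"}},"required":["rows"]}

```bash
mkdir -p pics; cat > h.py <<'E'
import numpy as np, cv2
from scipy.spatial.transform import Rotation as R
from cell import r, imaging
def Rot(o): return R.from_euler('xyz',o,degrees=True).as_matrix()
def cam(n,st=None):
    c=imaging.get_calibration(n)
    if 'mount' in c:
        st=st or r.get_state(); T=np.eye(4); T[:3,:3]=Rot(st['eef_rot']); T[:3,3]=st['tcp_pos']
        M=T@np.array(c['mount']); return c,M[:3,:3],M[:3,3]
    o=np.array(c['orientation']); 
    return c,(o if o.shape==(3,3) else Rot(o)),np.array(c['origin'])
def ray(C,uv):
    c,Rm,t=C; d=np.array([(uv[0]-c['cx'])/c['fx'],(uv[1]-c['cy'])/c['fy']]); s=d.copy()
    for _ in range(20): s=d/(1+c['k1']*(s@s))
    v=Rm@np.r_[s,1]; return t,v/np.linalg.norm(v)
def proj(C,p):
    c,Rm,t=C; q=Rm.T@(np.array(p)-t); s=q[:2]/q[2]; s=s*(1+c['k1']*(s@s)); return np.array([s[0]*c['fx']+c['cx'],s[1]*c['fy']+c['cy']])
def onz(C,uv,z):
    t,v=ray(C,uv); return t+v*(z-t[2])/v[2]
def tri(*rays):
    A=np.zeros((3,3));b=np.zeros(3)
    for t,v in rays:
        P=np.eye(3)-np.outer(v,v);A+=P;b+=P@t
    x=np.linalg.solve(A,b); return x,[float(np.linalg.norm((np.eye(3)-np.outer(v,v))@(x-t))) for t,v in rays]
E
python3 - <<'E'
from h import *
np.set_printoptions(precision=4,suppress=True)
for n in ('scene','top','wrist'):
    im=imaging.grab_frame(n); cv2.imwrite(f'pics/{n}0.png',im); c=imaging.get_calibration(n); print(n,c)
    if n=='wrist': continue
    for q in ['buckle','tester','nest','shoulders','claw','pull_grip','gauge_mouth','clamp_hinge','clamp_tip','bowl','mandrel','jar','hammer']:
        print(q,[(np.round(d['xy']).tolist(),round(d['conf'],2)) for d in imaging.spot_point(n,q)][:4])
print(r.get_state())
a=cv2.imread('pics/scene0.png');b=cv2.imread('pics/top0.png')
E
```

```text
scene {'fx': 426.10567179714917, 'fy': 426.10567179714917, 'cx': 257.7761230529709, 'cy': 188.16513599140973, 'k1': -0.06838786876804302, 'origin': array([1.8361, 0.7988, 1.011 ]), 'orientation': array([-121.8336,   -0.1506,  120.2751])}
buckle [([416.0, 245.0], 0.64), ([329.0, 216.0], 0.61), ([368.0, 235.0], 0.58), ([369.0, 203.0], 0.58)]
tester [([230.0, 205.0], 0.64)]
nest [([250.0, 190.0], 0.66)]
shoulders [([253.0, 191.0], 0.64), ([286.0, 243.0], 0.45)]
claw [([237.0, 183.0], 0.55)]
pull_grip [([234.0, 207.0], 0.4)]
gauge_mouth [([226.0, 189.0], 0.78)]
clamp_hinge [([274.0, 188.0], 0.64)]
clamp_tip [([289.0, 169.0], 0.41), ([220.0, 236.0], 0.39)]
bowl [([225.0, 234.0], 0.83)]
mandrel [([198.0, 219.0], 0.86)]
jar [([156.0, 164.0], 0.67), ([285.0, 242.0], 0.58)]
hammer [([156.0, 163.0], 0.61)]
top {'fx': 443.1940525339494, 'fy': 443.1940525339494, 'cx': 251.5244824350628, 'cy': 186.70409669757987, 'k1': -0.02838773931525843, 'origin': array([0.2246, 0.0441, 1.5942]), 'orientation': array([-168.9408,    0.3003,  -89.4043])}
buckle [([133.0, 256.0], 0.75), ([212.0, 175.0], 0.72), ([
[... 688 characters left out ...]
 -0.2632,  0.0676],
       [ 1.    ,  0.0001, -0.0005, -0.0002],
       [ 0.0006, -0.2632,  0.9647, -0.1461],
       [ 0.    ,  0.    ,  0.    ,  1.    ]])}
{'time_s': 1.45, 'joint_pos': array([-69.799 ,  30.7328,  -0.2542,  88.1158,   0.1493,  61.152 ,
        -4.079 ]), 'qvel': array([ 0.0294,  0.0075, -0.1132, -0.038 ,  0.0692,  0.0652,  0.1019]), 'joint_torque': array([  0.0005, -57.0893,   0.9904, -25.1918,  -0.0562,   0.0108,
         0.    ]), 'tcp_pos': array([0.2643, 0.5938, 0.2387]), 'eef_rot': array([-179.9998,    0.0009,  156.0104]), 'wrist_force': array([ 0.0392,  0.6449, -0.1615]), 'moment': array([ 0.0273,  0.0037, -0.0383]), 'gripper_force': 0.0, 'width': 0.08824184992019604}
```

View pics/top0.png

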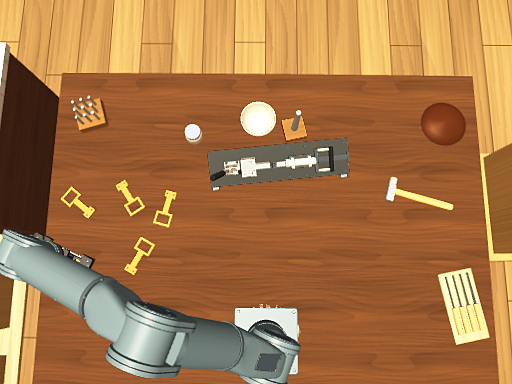

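View pics/scene0.png

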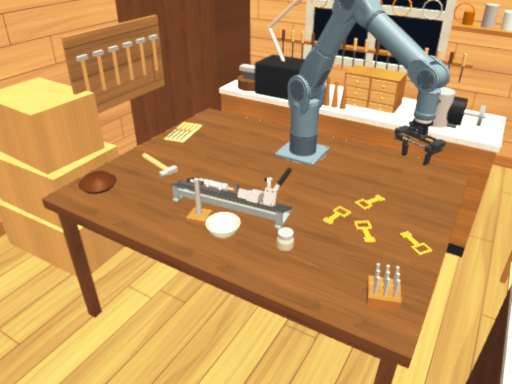

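```bash
cat > fit.py <<'E'
from h import *
from scipy.optimize import least_squares
PTS={'nest':(0,0,0),'shoulders':(0,.026,0),'claw':(0,-.042,.0215),'pull_grip':(0,-.247,-.008),'clamp_hinge':(0,.118,.023),'tester':None}
def frame(p):
    Rz=R.from_euler('z',p[2]).as_matrix(); Rd=Rz@R.from_euler('y',-24,degrees=True).as_matrix()
    return np.array([p[0],p[1],.06])+Rd@[0,.065,.034],Rd
def pt(p,n):
    if n=='tester': return np.array([p[0],p[1],0])
    o,Rd=frame(p); return o+Rd@np.array(PTS[n] if isinstance(n,str) else n)
def fit(obs,p0=(.7,-.1,0.1)):
    f=lambda p: np.concatenate([(proj(C,pt(p,n))-uv)/4 for C,n,uv in obs])
    s=least_squares(f,p0,loss='soft_l1'); return s.x,f(s.x).reshape(-1,2)*4
E
python3 - <<'E'
from fit import *
np.set_printoptions(precision=4,suppress=True)
T=cam('top');S=cam('scene')
for uv in [(78,203),(130,198),(165,209),(140,256)]: print(uv,onz(T,uv,.005))
obs=[(T,'tester',(278,168)),(T,'nest',(260,164)),(T,'claw',(274,168)),(T,'pull_grip',(330,160)),(T,'clamp_hinge',(231,171)),
(S,'tester',(230,205)),(S,'nest',(250,190)),(S,'shoulders',(253,191)),(S,'claw',(237,183)),(S,'clamp_hinge',(274,188))]
obs+=[(T,(x,y,-.034),uv) for (x,y),uv in zip([(.065,.185),(.065,-.315),(-.065,-.315),(-.065,.185)],[(208,152),(347,138),(349,172),(211,186)])]
p,e=fit(obs);print(p,np.degrees(p[2]));print(e)
print(frame(p))
print('bystanders',onz(T,(259,126),.0),onz(T,(293,127),0),onz(T,(195,135),0))
im=cv2.imread('pics/top0.png'); hs=cv2.cvtColor(im,cv2.COLOR_BGR2HSV)
m=cv2.inRange(hs,(20,120,120),(35,255,255)); w=np.zeros_like(m); w[180:235,150:182]=m[180:235,150:182]
ys,xs=np.nonzero(w); P=np.array([onz(T,(x,y),.006)[:2] for x,y in zip(xs,ys)])
c,s,a=cv2.minAreaRect((P*1000).astype(np.float32)); print(len(P),P.mean(0),c,s,a)
crop=cv2.resize(im[170:245,100:200],None,fx=6,fy=6,interpolation=cv2.INTER_CUBIC); cv2.imwrite('pics/crop1.png',crop)
E
```

```text
(78, 203) [0.4686 0.6886 0.005 ]
(130, 198) [0.489  0.4986 0.005 ]
(165, 209) [0.4498 0.3686 0.005 ]
(140, 256) [0.2802 0.4499 0.005 ]
[ 0.6116 -0.0419  0.113 ] 6.476979029280444
[[ 0.1406 -1.0795]
 [ 1.4706  2.4839]
 [-0.0261 -1.6384]
 [ 1.1862 -0.9889]
 [-3.3204  0.1418]
 [ 1.3104  1.5563]
 [-3.5468 -0.0388]
 [-0.7235  0.3519]
 [ 1.0064 -0.3646]
 [ 0.375   2.7648]
 [-0.9766  0.0012]
 [ 0.5943 -0.122 ]
 [ 0.314   1.6828]
 [ 0.2976  1.7574]]
(array([0.5905, 0.0211, 0.0911]), array([[ 0.9077, -0.1128, -0.4041],
       [ 0.1031,  0.9936, -0.0459],
       [ 0.4067,  0.    ,  0.9135]]))
bystanders [0.7694 0.03   0.    ] [ 0.7666 -0.0981  0.    ] [0.732  0.2701 0.    ]
233 [0.4563 0.366 ] (454.1873779296875, 367.2599182128906) (59.127384185791016, 129.1220245361328) 76.12782287597656
```

View pics/crop1.png

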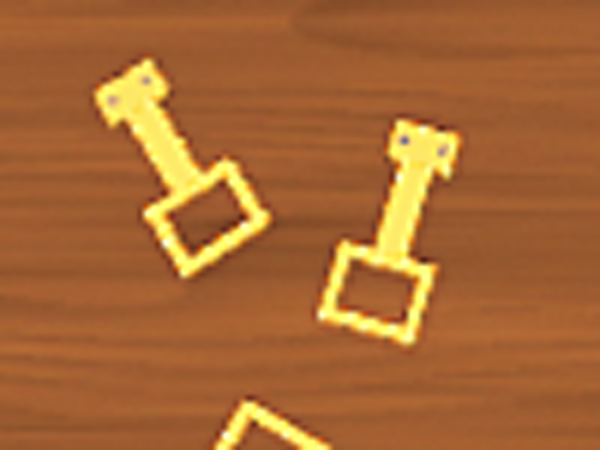

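Target pixel (165,209). The look-alikes are at (130,198), (78,203) and (140,256). The crop shows the right-hand one with its plate pointing away from the robot and its frame towards it.

```bash
cat >> h.py <<'E'
def plan(pos,Rg,n=1,aboutz=None):
    """n equal calls from the present pose to (pos,Rg); prints shift/0.1, rotvec/45deg in tool axes"""
    st=r.get_state(); p=np.array(st['tcp_pos']); Q=R.from_matrix(Rot(st['eef_rot'])); G=R.from_matrix(Rg)
    w=(Q.inv()*G).as_rotvec(degrees=True)
    if aboutz and np.sign(w[2])!=aboutz: w=w*(1-360/np.linalg.norm(w))
    d=(np.array(pos)-p)/n
    print('t',st['time_s'],'dist mm',np.round(1e3*np.linalg.norm(d)*n,1),'ang',np.round(np.linalg.norm(w),1))
    for k in range(n):
        q=Q*R.from_rotvec(w*k/n,degrees=True)
        print(np.round(q.inv().apply(d)/.1,3),np.round(w/n/45,3))
E
python3 - <<'E'
from h import *
plan([.458,.366,.16],Rot([180,0,-14]),4,1)
E
```

```text
t 1.45 dist mm 309.2 ang 170.0
[-0.674 -0.323  0.197] [0.    0.    0.945]
[-0.715  0.217  0.197] [0.    0.    0.945]
[-0.381  0.643  0.197] [0.    0.    0.945]
[0.154 0.732 0.197] [0.    0.    0.945]
```

Emit:
{"op": "apply_moves", "data": {
  "rows": "-0.674 -0.323 0.197 0 0 0.945 0;-0.674 -0.323 0.197 0 0 0.945 0;-0.674 -0.323 0.197 0 0 0.945 0;-0.674 -0.323 0.197 0 0 0.945 0;-0.674 -0.323 0.197 0 0 0.945 0;-0.674 -0.323 0.197 0 0 0.945 0;-0.674 -0.323 0.197 0 0 0.945 0"
}}

```text
time_s: 2.03
tcp_pos: [0.3127, 0.537, 0.2191]
eef_rot: [180.0, 0.0, 113.3]
wrist_force: [0.0, 0.2, 0.7]
width: 0.088
gripper_force: 0.0
```

Emit:
{"op": "apply_moves", "data": {
  "rows": "-0.715 0.217 0.197 0 0 0.945 0;-0.715 0.217 0.197 0 0 0.945 0;-0.715 0.217 0.197 0 0 0.945 0;-0.715 0.217 0.197 0 0 0.945 0;-0.715 0.217 0.197 0 0 0.945 0;-0.715 0.217 0.197 0 0 0.945 0;-0.715 0.217 0.197 0 0 0.945 0"
}}

```text
time_s: 2.62
tcp_pos: [0.361, 0.4801, 0.1993]
eef_rot: [180.0, 0.0, 70.9]
wrist_force: [-0.6, -0.4, -0.4]
width: 0.0883
gripper_force: 0.0
```

Emit:
{"op": "apply_moves", "data": {
  "rows": "-0.381 0.643 0.197 0 0 0.945 0;-0.381 0.643 0.197 0 0 0.945 0;-0.381 0.643 0.197 0 0 0.945 0;-0.381 0.643 0.197 0 0 0.945 0;-0.381 0.643 0.197 0 0 0.945 0;-0.381 0.643 0.197 0 0 0.945 0;-0.381 0.643 0.197 0 0 0.945 0"
}}

```text
time_s: 3.2
tcp_pos: [0.4094, 0.4231, 0.1795]
eef_rot: [180.0, 0.0, 28.6]
wrist_force: [-0.5, -0.2, -0.2]
width: 0.0883
gripper_force: 0.0
```

Emit:
{"op": "apply_moves", "data": {
  "rows": "0.154 0.732 0.197 0 0 0.945 0;0.154 0.732 0.197 0 0 0.945 0;0.154 0.732 0.197 0 0 0.945 0;0.154 0.732 0.197 0 0 0.945 0;0.154 0.732 0.197 0 0 0.945 0;0.154 0.732 0.197 0 0 0.945 0;0.154 0.732 0.197 0 0 0.945 0;0.154 0.732 0.197 0 0 0.945 0;0.154 0.732 0.197 0 0 0.945 0"
}}

```text
time_s: 3.95
tcp_pos: [0.4578, 0.366, 0.1599]
eef_rot: [180.0, 0.0, -13.7]
wrist_force: [-0.4, -0.1, 0.2]
width: 0.0882
gripper_force: 0.0
```

```bash
cat > seg.py <<'E'
from h import *
def buckle(name):
    st=r.get_state(); im=imaging.grab_frame('wrist'); cv2.imwrite(f'pics/{name}.png',im); C=cam('wrist',st)
    hs=cv2.cvtColor(im,cv2.COLOR_BGR2HSV); m=cv2.inRange(hs,(18,110,110),(38,255,255))
    n,l,s,c=cv2.connectedComponentsWithStats(m); 
    uv=proj(C,np.r_[np.array(st['tcp_pos'])[:2],.005]); k=min((i for i in range(1,n) if s[i,4]>300),key=lambda i:np.hypot(*(c[i]-uv)))
    ys,xs=np.nonzero(l==k); P=np.array([onz(C,(x,y),.006)[:2] for x,y in zip(xs,ys)])
    print('area',len(P),'box px',s[k],'n big',sum(s[1:,4]>300)); return cv2.minAreaRect((P*1000).astype(np.float32))
E
python3 - <<'E'
from seg import *
print(buckle('w1'), r.get_state()['joint_pos'])
E
```

```text
area 3004 box px [ 233  120   54  113 3004] n big 6
((454.10821533203125, 362.66790771484375), (60.66992950439453, 129.50999450683594), 74.99181365966797) [ -72.26564847   35.92573083   41.06912545  103.60439706  -29.45022562
   51.66036295 -121.53255163]
```

View pics/w1.png

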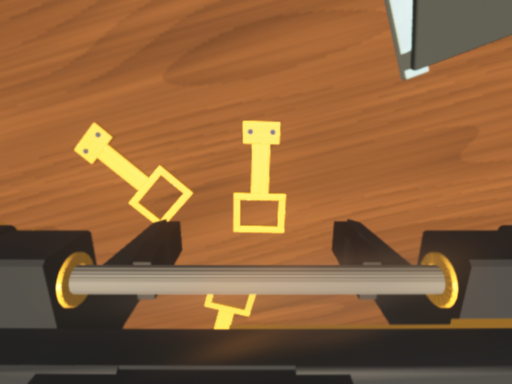

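The picture shows the target buckle centred at about (260,177), with its plate up at (261,132) and its frame at (259,213). A look-alike lies to the left at (135,175), clear of half-closed fingers.

```bash
python3 - <<'E'
from h import *
plan([.458,.3617,.045],Rot([180,0,-15]),2)
E
```

```text
t 4.0 dist mm 115.0 ang 1.2
[0.006 0.021 0.575] [-0.     0.     0.014]
[0.006 0.021 0.575] [-0.     0.     0.014]
```

Emit:
{"op": "apply_moves", "data": {
  "rows": "0.006 0.02 0.58 0 0 0.014 0.4;0.012 0.042 0.95 0 0 0.027 0.4;0.012 0.042 0.95 0 0 0.027 0.4;0.012 0.042 0.95 0 0 0.027 0.4;0.012 0.042 0.95 0 0 0.027 0.4"
}}

```text
time_s: 4.42
tcp_pos: [0.4586, 0.3614, 0.0657]
eef_rot: [180.0, -0.0, -15.2]
wrist_force: [0.2, -0.2, -0.2]
width: 0.057
gripper_force: 0.0
```

```bash
python3 - <<'E'
from seg import *
print(buckle('w2'))
plan([.458,.3617,.004],Rot([180,0,-15]),1)
E
```

```text
area 4899 box px [ 219  126   75  140 4899] n big 5
((460.9636535644531, 361.111328125), (61.00922393798828, 114.54994201660156), 74.75765991210938)
t 4.4667 dist mm 62.7 ang 0.3
[-0.013  0.008  0.626] [-0.002 -0.002 -0.006]
```

Emit:
{"op": "apply_moves", "data": {
  "rows": "-0.008 0.008 0.3 0 0 -0.006 0.4;-0.008 0.008 0.55 0 0 -0.006 0.4;-0.008 0.008 0.62 0 0 -0.006 0.4;-0.008 0.008 0.62 0 0 -0.006 0.4;-0.008 0.008 0.62 0 0 -0.006 1;-0.008 0.008 0.62 0 0 -0.006 1;-0.008 0.008 0.62 0 0 -0.006 1;-0.008 0.008 0.62 0 0 -0.006 1;-0.008 0.008 0.62 0 0 -0.006 1;-0.008 0.008 0.62 0 0 -0.006 1;-0.008 0.008 0.62 0 0 -0.006 1",
  "force": 30
}}

```text
time_s: 5.38
tcp_pos: [0.4574, 0.3615, 0.0036]
eef_rot: [-179.9, -0.0, -15.0]
wrist_force: [-1.3, 0.6, 5.6]
width: 0.0192
gripper_force: 30.0
```

```bash
cat >> fit.py <<'E'
def toolR(Rd): return np.column_stack([Rd[:,1],Rd[:,0],-Rd[:,2]])   # placing: tool x=nest y
E
python3 - <<'E'
from fit import *
p=(.6116,-.0419,.113); o,Rd=frame(p)
G=o+Rd@[0,-.05,.2]; print(G)
plan([.43,.30,.34],Rot([180,0,15]),4)
import h
# second leg from assumed pose
class F:
    @staticmethod
    def get_state(): return dict(time_s=0,tcp_pos=[.43,.30,.34],eef_rot=[180,0,15])
h.r=F; h.plan(G,toolR(Rd),4)
E
```

```text
[ 0.51533924 -0.03772772  0.27376964]
t 5.3833 dist mm 343.1 ang 30.0
[-0.026  0.165 -0.841] [-0.    -0.    -0.167]
[-0.048  0.161 -0.841] [-0.    -0.    -0.167]
[-0.068  0.153 -0.841] [-0.    -0.    -0.167]
[-0.088  0.143 -0.841] [-0.    -0.    -0.167]
t 0 dist mm 354.6 ang 84.3
[-0.012  0.871  0.166] [-0.11   0.095 -0.446]
[-0.322  0.795  0.226] [-0.11   0.095 -0.446]
[-0.589  0.612  0.253] [-0.11   0.095 -0.446]
[-0.778  0.349  0.244] [-0.11   0.095 -0.446]
```

Emit:
{"op": "apply_moves", "data": {
  "rows": "-0.01 0.05 -0.3 0 0 -0.05 1;-0.02 0.1 -0.6 0 0 -0.1 1;-0.026 0.165 -0.841 0 0 -0.167 1;-0.026 0.165 -0.841 0 0 -0.167 1"
}}

```text
time_s: 5.72
tcp_pos: [0.4524, 0.3455, 0.0909]
eef_rot: [-179.8, -0.2, -7.5]
wrist_force: [1.3, 0.3, -1.5]
width: 0.0192
gripper_force: 30.0
```

Emit:
{"op": "apply_moves", "data": {
  "rows": "-0.048 0.161 -0.841 0 0 -0.167 1;-0.048 0.161 -0.841 0 0 -0.167 1;-0.048 0.161 -0.841 0 0 -0.167 1"
}}

```text
time_s: 5.97
tcp_pos: [0.4462, 0.3303, 0.1759]
eef_rot: [-179.8, -0.3, -0.1]
wrist_force: [1.7, 0.2, -1.5]
width: 0.0191
gripper_force: 30.0
```

Emit:
{"op": "apply_moves", "data": {
  "rows": "-0.068 0.153 -0.841 0 0 -0.167 1;-0.068 0.153 -0.841 0 0 -0.167 1;-0.068 0.153 -0.841 0 0 -0.167 1"
}}

```text
time_s: 6.22
tcp_pos: [0.4394, 0.3153, 0.2604]
eef_rot: [-179.7, -0.4, 7.4]
wrist_force: [1.5, 0.8, -1.3]
width: 0.019
gripper_force: 30.0
```

Emit:
{"op": "apply_moves", "data": {
  "rows": "-0.088 0.143 -0.841 0 0 -0.167 1;-0.088 0.143 -0.841 0 0 -0.167 1;-0.088 0.143 -0.841 0 0 -0.167 1;-0.088 0.143 -0.841 0 0 -0.167 1"
}}

```text
time_s: 6.55
tcp_pos: [0.4305, 0.3005, 0.3405]
eef_rot: [-179.8, -0.2, 14.9]
wrist_force: [-0.4, 0.2, -1.3]
width: 0.0186
gripper_force: 30.0
```

Emit:
{"op": "apply_moves", "data": {
  "rows": "-0.01 0.871 0.166 -0.11 0.095 -0.446 1;-0.01 0.871 0.166 -0.11 0.095 -0.446 1;-0.01 0.871 0.166 -0.11 0.095 -0.446 1;-0.01 0.871 0.166 -0.11 0.095 -0.446 1"
}}

```text
time_s: 6.88
tcp_pos: [0.4497, 0.2129, 0.3199]
eef_rot: [174.4, -3.1, 35.3]
wrist_force: [-0.7, 2.1, -3.0]
width: 0.0193
gripper_force: 30.0
```

Emit:
{"op": "apply_moves", "data": {
  "rows": "-0.322 0.795 0.226 -0.11 0.095 -0.446 1;-0.322 0.795 0.226 -0.11 0.095 -0.446 1;-0.322 0.795 0.226 -0.11 0.095 -0.446 1;-0.322 0.795 0.226 -0.11 0.095 -0.446 1"
}}

```text
time_s: 7.22
tcp_pos: [0.4711, 0.1292, 0.3041]
eef_rot: [168.1, -4.3, 55.7]
wrist_force: [0.6, 0.3, -1.8]
width: 0.0191
gripper_force: 30.0
```

Emit:
{"op": "apply_moves", "data": {
  "rows": "-0.589 0.612 0.253 -0.11 0.095 -0.446 1;-0.589 0.612 0.253 -0.11 0.095 -0.446 1;-0.589 0.612 0.253 -0.11 0.095 -0.446 1;-0.589 0.612 0.253 -0.11 0.095 -0.446 1"
}}

```text
time_s: 7.55
tcp_pos: [0.4932, 0.0446, 0.2881]
eef_rot: [161.7, -3.3, 76.1]
wrist_force: [-0.1, 0.4, -1.6]
width: 0.0191
gripper_force: 30.0
```

Emit:
{"op": "apply_moves", "data": {
  "rows": "-0.778 0.349 0.244 -0.11 0.095 -0.446 1;-0.778 0.349 0.244 -0.11 0.095 -0.446 1;-0.778 0.349 0.244 -0.11 0.095 -0.446 1;-0.778 0.349 0.244 -0.11 0.095 -0.446 1;-0.778 0.349 0.244 -0.11 0.095 -0.446 1;-0.778 0.349 0.244 -0.11 0.095 -0.446 1"
}}

```text
time_s: 8.05
tcp_pos: [0.5161, -0.0375, 0.2723]
eef_rot: [156.0, -0.1, 96.5]
wrist_force: [-0.8, -0.3, -2.6]
width: 0.0191
gripper_force: 30.0
```

```bash
cat > look.py <<'E'
from fit import *
import json,sys
np.set_printoptions(precision=4,suppress=True)
def look(name,qs=('nest','shoulders','claw','pull_grip','clamp_hinge','gauge_mouth','clamp_tip')):
    st=r.get_state(); im=imaging.grab_frame('wrist'); cv2.imwrite(f'pics/{name}.png',im); C=cam('wrist',st); out=[]
    for q in qs:
        d=imaging.spot_point('wrist',q); print(q,[(np.round(x['xy'],1).tolist(),round(x['conf'],2)) for x in d][:3], np.round(proj(C,pt(P0,q)),1) if q in PTS else '')
        if d and d[0]['conf']>.4: out.append((C,q,d[0]['xy']))
    return st,C,out
P0=(.6116,-.0419,.113)
E
python3 - <<'E'
from look import *
st,C,o=look('w3'); print(st['tcp_pos'],st['eef_rot'],st['joint_pos'],st['width'],st['wrist_force'])
o=[x for x in o if x[1] in PTS]
p,e=fit(o,P0); print(p); print([x[1] for x in o],e)
E
```

```text
nest [([259.0, 130.6], 0.77)] [256.8 129.8]
shoulders [([256.8, 107.4], 0.62)] [256.8 107.9]
claw [] [256.8 166.6]
pull_grip [([257.5, 299.3], 0.88)] [256.8 297.9]
clamp_hinge [([258.3, 17.8], 0.62)] [256.8  15.4]
gauge_mouth [] 
clamp_tip [] 
[ 0.5161 -0.0375  0.2723] [156.0273  -0.0873  96.5057] [-45.132    3.7818  49.3265 126.5931 -15.034   28.0528  21.8836] 0.01909635878122594 [-0.7949 -0.3245 -2.5596]
[ 0.6131 -0.043   0.1109]
['nest', 'shoulders', 'pull_grip', 'clamp_hinge'] [[-1.1158  0.2259]
 [ 1.1503  1.546 ]
 [-0.145  -0.898 ]
 [ 0.0059 -0.8798]]
```

View pics/w3.png

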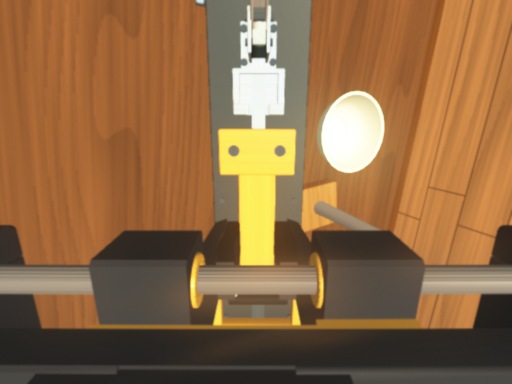

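The picture shows the buckle held straight, with its plate at (257,152). The shoulder block is at (259,90), the clamp at the top (258,20), and the bowl and mandrel are clear on the right.

```bash
python3 - <<'E'
from look import *
p=(.6138,-.043,.1109); o,Rd=frame(p); print(o)
plan(o+Rd@[0,-.05,.06],toolR(Rd),2)
E
```

```text
[0.5929 0.0201 0.0911]
t 8.45 dist mm 139.9 ang 0.3
[-0.012  0.007  0.699] [ 0.    -0.002  0.002]
[-0.011  0.008  0.699] [ 0.    -0.002  0.002]
```

Emit:
{"op": "apply_moves", "data": {
  "rows": "-0.012 0.007 0.2 0 0 0 1;-0.012 0.007 0.45 0 0 0.002 1;-0.012 0.007 0.699 0 0 0.002 1;-0.012 0.007 0.699 0 0 0.002 1"
}}

```text
time_s: 8.78
tcp_pos: [0.5439, -0.0348, 0.2056]
eef_rot: [156.3, -0.1, 96.5]
wrist_force: [-0.5, 0.3, -2.1]
width: 0.0194
gripper_force: 30.0
```

Emit:
{"op": "apply_moves", "data": {
  "rows": "-0.011 0.008 0.2 0 0 0.002 1;-0.011 0.008 0.45 0 0 0.002 1;-0.011 0.008 0.699 0 0 0.002 1;-0.011 0.008 0.699 0 0 0.002 1;-0.011 0.008 0.699 0 0 0.002 1;-0.011 0.008 0.699 0 0 0.002 1"
}}

```text
time_s: 9.28
tcp_pos: [0.5741, -0.0337, 0.1475]
eef_rot: [155.9, -0.1, 96.4]
wrist_force: [-0.9, -0.6, -2.7]
width: 0.019
gripper_force: 30.0
```

```bash
sed -i 's/^P0=.*/P0=(.6138,-.043,.1109)/' look.py; python3 - <<'E'
from look import *
st,C,o=look('w4'); print(st['tcp_pos'],st['eef_rot'],st['joint_pos'],st['wrist_force'])
o=[x for x in o if x[1] in PTS]
p,e=fit(o,P0); print(p); print([x[1] for x in o],e)
for q in [(-.0125,.020,.007),(.0125,.020,.007),(-.0125,.033,.007),(.0125,.033,.007),(-.0225,.066,.007),(.0225,.066,.007),(.065,.1,-.034),(-.065,.1,-.034)]: print(q,proj(C,pt(P0,q)))
im=cv2.imread('pics/w4.png'); cv2.imwrite('pics/w4c.png',cv2.resize(im[0:260,150:370],None,fx=2.3,fy=2.3,interpolation=cv2.INTER_CUBIC))
E
```

```text
nest [([257.8, 137.7], 0.83)] [256.  137.1]
shoulders [([253.4, 100.6], 0.92)] [256.  100.7]
claw [] [256.  199.2]
pull_grip [([254.1, 231.5], 0.45)] [256.1 382.9]
clamp_hinge [([256.8, 136.4], 0.65), ([253.9, 100.2], 0.37)] [255.9 -74. ]
gauge_mouth [] 
clamp_tip [] 
[ 0.5741 -0.0337  0.1475] [155.8818  -0.0717  96.3997] [-19.9231  23.7575  24.7394 124.6839 -54.9432  15.6179  58.4316] [-0.9411 -0.5856 -2.6803]
[ 0.6142 -0.0448  0.1085]
['nest', 'shoulders', 'pull_grip', 'clamp_hinge'] [[  -1.3196    1.8551]
 [   3.1664    2.7462]
 [   1.7904  152.8928]
 [   0.2276 -206.149 ]]
(-0.0125, 0.02, 0.007) [238.2906 109.0797]
(0.0125, 0.02, 0.007) [273.7254 109.0893]
(-0.0125, 0.033, 0.007) [237.9723  89.5616]
(0.0125, 0.033, 0.007) [274.0333  89.5747]
(-0.0225, 0.066, 0.007) [222.0222  36.8351]
(0.0225, 0.066, 0.007) [289.9486  36.876 ]
(0.065, 0.1, -0.034) [339.7171   3.1801]
(-0.065, 0.1, -0.034) [172.2538   3.0534]
```

View pics/w4c.png

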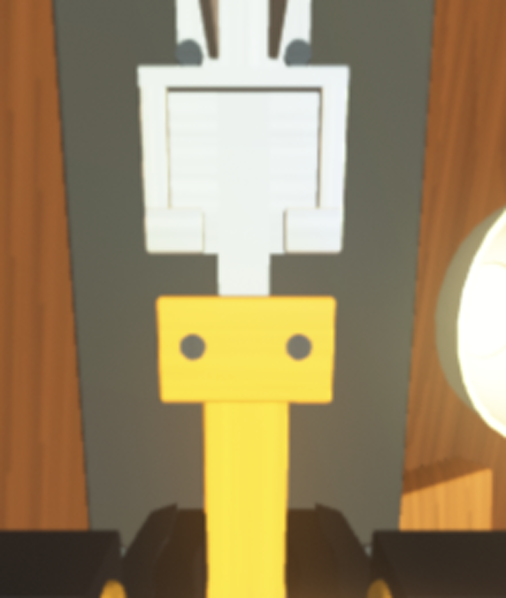

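The crop shows the pocket centred at full-picture column 256.1, against 256.0 predicted. The shoulder edges are at rows 90 and 109.6, the plate's far edge is at row 129, and the neck is centred at column 257.3. The nest fit is therefore good to about 1 mm.

```bash
python3 - <<'E'
from look import *
st=r.get_state(); C=cam('wrist',st); Rt=Rot(st['eef_rot']); t=np.array(st['tcp_pos'])
def ontool(uv,z):
    o,v=ray(C,uv); o=Rt.T@(o-t); v=Rt.T@v; return o+v*(z-o[2])/v[2]
for uv in [(257.2,129),(257.2,175.2),(257.4,200)]: print(uv,ontool(uv,-.0034))
p=np.array(P0); o,Rd=frame(p); print('tcp in nest',Rd.T@(t-o))
o=o+Rd@[-.0004,-.0006,0]
plan(o+Rd@[-.0004,.0012,.040],toolR(Rd),1)
plan(o+Rd@[-.0004,.0012,.0045],toolR(Rd),1)
E
```

```text
(257.2, 129) [ 0.0604  0.0002 -0.0034]
(257.2, 175.2) [ 0.0363  0.0002 -0.0034]
(257.4, 200) [ 0.0224  0.0003 -0.0034]
tcp in nest [-0.0001 -0.0509  0.0606]
t 9.6833 dist mm 55.5 ang 0.1
[ 0.515 -0.007  0.207] [ 0.002 -0.003  0.001]
t 9.6833 dist mm 76.1 ang 0.1
[ 0.514 -0.008  0.562] [ 0.002 -0.003  0.001]
```

Emit:
{"op": "apply_moves", "data": {
  "rows": "0.25 -0.007 0.1 0 0 0 1;0.515 -0.007 0.207 0 0 0 1;0.515 -0.007 0.207 0 0 0 1;0.515 -0.007 0.207 0 0 0 1;0.515 -0.007 0.207 0 0 0 1"
}}

```text
time_s: 10.1
tcp_pos: [0.5759, 0.0183, 0.1269]
eef_rot: [156.0, -0.1, 96.4]
wrist_force: [0.6, -0.1, -1.3]
width: 0.0188
gripper_force: 30.0
```

```bash
python3 - <<'E'
from look import *
st=r.get_state(); print(st['joint_pos'],st['eef_rot'],st['tcp_pos'])
p=np.array(P0); o,Rd=frame(p)
o=o+Rd@[-.0004,-.0006,0]; print(Rd.T@(st['tcp_pos']-o))
plan(o+Rd@[-.0004,.0012,.0045],toolR(Rd),1)
E
```

```text
[-25.7667  26.1764  23.7874 125.2633 -59.8001  11.95    57.0545] [155.9562  -0.0504  96.4243] [0.5759 0.0183 0.1269]
[-0.0006  0.0007  0.0397]
t 10.1 dist mm 35.2 ang 0.1
[0.005 0.002 0.352] [ 0.001 -0.002  0.001]
```

Emit:
{"op": "apply_moves", "data": {
  "rows": "0.003 0.002 0.06 0.03 0 0 1;0.005 0.002 0.12 0.067 0 0 1;0.005 0.002 0.15 0.067 0 0 1;0.005 0.002 0.15 0.067 0 0 1;0.005 0.002 0.15 0.067 0 0 1"
}}

```text
time_s: 10.52
tcp_pos: [0.5818, 0.0191, 0.1132]
eef_rot: [159.0, -0.1, 96.4]
wrist_force: [0.6, 0.1, -1.9]
width: 0.0191
gripper_force: 30.0
```

```bash
python3 - <<'E'
from look import *
st=r.get_state(); print(st['joint_pos'],st['eef_rot'],st['wrist_force'])
p=np.array(P0); o,Rd=frame(p)
o=o+Rd@[-.0004,-.0006,0]; print(Rd.T@(st['tcp_pos']-o))
G=toolR(Rd)@R.from_euler('x',3,degrees=True).as_matrix()
plan(o+Rd@[-.0002,.0012,.0050],G,1)
E
```

```text
[-29.126   29.6037  28.4682 122.6394 -56.7737  16.3854  52.9768] [158.9504  -0.0704  96.364 ] [ 0.6482  0.0916 -1.9413]
[-0.0007  0.0008  0.0247]
t 10.5167 dist mm 19.8 ang 0.1
[0.004 0.015 0.197] [ 0.001 -0.002 -0.   ]
```

Emit:
{"op": "apply_moves", "data": {
  "rows": "0.004 0.013 0.05 0 0 0 1;0.004 0.013 0.1 0 0 0 1;0.004 0.013 0.15 0 0 0 1;0.004 0.013 0.18 0 0 0 1;0.004 0.013 0.197 0 0 0 1;0.004 0.013 0.197 0 0 0 1;0.004 0.013 0.197 0 0 0 1"
}}

```text
time_s: 11.1
tcp_pos: [0.5901, 0.0211, 0.0951]
eef_rot: [159.0, -0.1, 96.4]
wrist_force: [-0.4, -0.1, -2.1]
width: 0.0192
gripper_force: 30.0
```

```bash
python3 - <<'E'
from look import *
st=r.get_state(); print(st['joint_pos'],st['eef_rot'],st['wrist_force'])
p=np.array(P0); o,Rd=frame(p)
o=o+Rd@[-.0004,-.0006,0]; print(Rd.T@(st['tcp_pos']-o))
im=imaging.grab_frame('wrist'); C=cam('wrist',st)
cv2.imwrite('pics/w5.png',cv2.resize(im[0:260,150:370],None,fx=2.3,fy=2.3,interpolation=cv2.INTER_CUBIC))
E
```

```text
[-26.3304  31.7933  24.9886 121.6337 -59.9062  14.6942  55.9297] [158.9919  -0.0878  96.4095] [-0.4292 -0.1339 -2.0541]
[-0.0003  0.0019  0.0048]
```

View pics/w5.png

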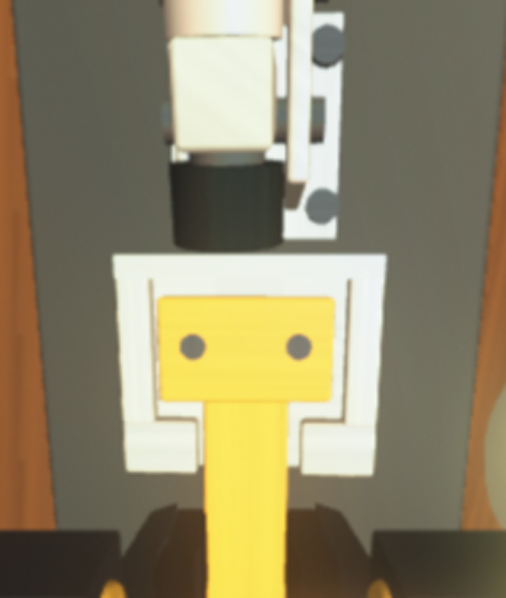

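The picture shows the plate in the pocket, columns 158–334 between walls at 151 and 349, with its near edge at row 402 behind the shoulders (420). The neck sits about 0.7 mm left of the gap's centre, so I nudge it and release.

Emit:
{"op": "apply_moves", "data": {
  "rows": "0 0.006 0.008 0 0 0 1;0 0.006 0.012 0 0 0 1;0 0.006 0.012 0 0 0 0.75;0 0.006 0.012 0 0 0 0.7;0 0.006 0.012 0 0 0 0.6;0 0.006 0.012 0 0 0 0.5;0 0.006 0.012 0 0 0 0.5"
}}

```text
time_s: 11.73
tcp_pos: [0.5913, 0.0214, 0.0944]
eef_rot: [159.0, -0.1, 96.4]
wrist_force: [-0.7, 0.3, -0.9]
width: 0.0434
gripper_force: 0.0
```

Emit:
{"op": "apply_moves", "data": {
  "rows": "0 0 -0.1 0 0 0 0.5;0 0 -0.3 0 0 0 0.5;0 0 -0.6 0 0 0 0.5;0 0 -0.6 0 0 0 0.5;0 0 -0.6 0 0 0 0.5"
}}

```text
time_s: 12.15
tcp_pos: [0.5704, 0.0194, 0.1515]
eef_rot: [158.8, -0.1, 96.5]
wrist_force: [0.1, 1.0, -0.8]
width: 0.0439
gripper_force: 0.0
```

```bash
python3 - <<'E'
from look import *
st=r.get_state(); print(st['joint_pos'],st['eef_rot'],st['wrist_force'])
im=imaging.grab_frame('wrist'); C=cam('wrist',st)
for q in [(.018,.040,.007),(-.018,.040,.007),(.020,.061,.007),(-.020,.061,.007),(-.0125,.02,.007),(.0125,.02,.007),(.0225,.066,.007)]: print(q,(proj(C,pt(P0,q))-[150,0])*2.3)
cv2.imwrite('pics/w6.png',cv2.resize(im[0:260,150:370],None,fx=2.3,fy=2.3,interpolation=cv2.INTER_CUBIC))
for c in ('top','scene'):
    imaging.grab_frame(c); K=cam(c)
    d=imaging.spot_point(c,'clamp_tip'); print(c,[(x['xy'],x['conf']) for x in d][:3])
    for a in (1.1,1.2,1.35): print(proj(K,pt(P0,(0,.118+.105*np.cos(a),.023+.105*np.sin(a)))))
E
```

```text
[-36.7417  25.769   37.4466 123.6057 -50.8014  20.7265  47.2442] [158.839   -0.0919  96.4832] [ 0.0676  0.9809 -0.7881]
(0.018, 0.04, 0.007) [297.3782 358.271 ]
(-0.018, 0.04, 0.007) [186.7662 357.313 ]
(0.02, 0.061, 0.007) [305.2896 291.802 ]
(-0.02, 0.061, 0.007) [179.0244 291.3518]
(-0.0125, 0.02, 0.007) [204.4812 417.1606]
(0.0125, 0.02, 0.007) [279.3848 418.1543]
(0.0225, 0.066, 0.007) [313.7343 275.4461]
top [([210.0, 173.5], 0.49), ([281.5, 167.0], 0.38)]
[212.8352 177.2614]
[215.7347 177.2338]
[220.346  177.0556]
scene [([248.1, 191.5], 0.63), ([290.2, 169.7], 0.46)]
[289.378 170.292]
[287.2636 168.7169]
[283.8567 166.7921]
```

View pics/w6.png

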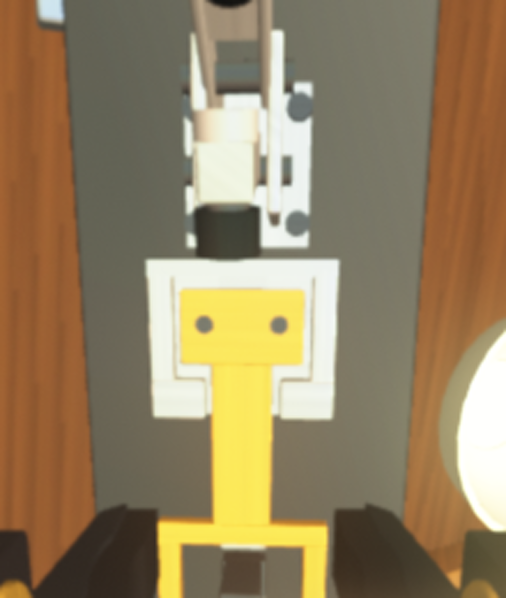

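The picture shows the buckle seated and free: plate at columns 180–304, rows 289–366, matching the prediction for y about +1 mm. The claw is inside the frame at (243,575). The clamp is still open.

```bash
python3 - <<'E'
from look import *
p=np.array(P0); o,Rd=frame(p); o=o+Rd@[-.0004,-.0006,0]
st=r.get_state(); print(Rd.T@(st['tcp_pos']-o))
G=toolR(Rd)@R.from_euler('x',8,degrees=True).as_matrix()
plan(o+Rd@[0,.002,.117],G,1)
plan(o+Rd@[0,.122,.106],G,1)
# arc rows relative to start pose
s=np.array([0,.122,.106])
for a in np.r_[np.linspace(1.2,0,8),-.05]:
    q=np.array([0,.118+.085*np.cos(a)-.010*np.sin(a)-.009,.023+.085*np.sin(a)+.010*np.cos(a)])
    print(round(a,2),np.round(q,3),np.round(G.T@Rd@(q-s)/.1,3))
E
```

```text
[0.0028 0.0018 0.0628]
t 12.4 dist mm 54.3 ang 4.9
[ 0.003 -0.057 -0.54 ] [ 0.11  -0.002  0.001]
t 12.4 dist mm 127.7 ang 4.9
[ 1.203 -0.051 -0.428] [ 0.11  -0.002  0.001]
1.2 [0.    0.13  0.106] [0.085 0.    0.002]
1.03 [0.    0.144 0.101] [0.223 0.007 0.05 ]
0.86 [0.    0.157 0.094] [0.351 0.017 0.121]
0.69 [0.    0.168 0.085] [0.465 0.03  0.212]
0.51 [0.    0.178 0.074] [0.561 0.045 0.322]
0.34 [0.    0.186 0.061] [0.637 0.063 0.446]
0.17 [0.    0.191 0.047] [0.69  0.082 0.581]
0.0 [0.    0.194 0.033] [0.72  0.102 0.723]
-0.05 [0.    0.194 0.029] [0.724 0.108 0.765]
```

Emit:
{"op": "apply_moves", "data": {
  "rows": "0 -0.02 -0.3 0.05 0 0 1;0.003 -0.057 -0.54 0.11 0 0 1;0.003 -0.057 -0.54 0.11 0 0 1;0.3 -0.05 -0.54 0.11 0 0 1;0.7 -0.05 -0.5 0.11 0 0 1;1 -0.05 -0.45 0.11 0 0 1;1 -0.05 -0.45 0.11 0 0 1;1 -0.05 -0.45 0.11 0 0 1;1 -0.05 -0.45 0.11 0 0 1"
}}

```text
time_s: 13.15
tcp_pos: [0.5379, 0.1149, 0.1901]
eef_rot: [164.0, -0.0, 96.4]
wrist_force: [0.3, -0.0, 0.2]
width: 0.0002
gripper_force: 0.0
```

```bash
python3 - <<'E'
from look import *
p=np.array(P0); o,Rd=frame(p); o=o+Rd@[-.0004,-.0006,0]
st=r.get_state(); print(Rd.T@(st['tcp_pos']-o),st['joint_pos'],st['width'],st['wrist_force'])
G=Rot(st['eef_rot']); s=Rd.T@(st['tcp_pos']-o)
for a in np.r_[1.3,1.2,1.1,np.linspace(1,0,7),-.05]:
    q=np.array([0,.118+.085*np.cos(a)-.010*np.sin(a)-.009,.023+.085*np.sin(a)+.010*np.cos(a)])
    print(round(a,2),np.round(q,3),np.round(G.T@Rd@(q-s)/.1,2))
E
```

```text
[0.0004 0.1009 0.1084] [-61.3637  25.2329  53.4873 121.2908 -36.5166  31.4577  22.4617] 0.00024810560198367556 [ 0.3196 -0.0012  0.1966]
1.3 [0.    0.122 0.108] [ 0.21 -0.    0.01]
1.2 [0.    0.13  0.106] [0.3  0.   0.03]
1.1 [0.    0.139 0.103] [0.38 0.   0.05]
1.0 [0.    0.147 0.1  ] [0.46 0.01 0.09]
0.83 [0.    0.159 0.093] [0.58 0.02 0.16]
0.67 [0.    0.17  0.083] [0.69 0.03 0.25]
0.5 [0.    0.179 0.073] [0.78 0.05 0.36]
0.33 [0.    0.186 0.06 ] [0.85 0.06 0.48]
0.17 [0.    0.191 0.047] [0.9  0.08 0.61]
0.0 [0.    0.194 0.033] [0.93 0.1  0.75]
-0.05 [0.    0.194 0.029] [0.93 0.11 0.79]
```

Emit:
{"op": "apply_moves", "data": {
  "rows": "0.21 0 0.01 0 0 0 1;0.3 0 0.03 0 0 0 1;0.38 0 0.05 0 0 0 1;0.46 0.01 0.09 0 0 0 1;0.58 0.02 0.16 0 0 0 1;0.69 0.03 0.25 0 0 0 1;0.78 0.05 0.36 0 0 0 1;0.85 0.06 0.48 0 0 0 1;0.9 0.08 0.61 0 0 0 1;0.93 0.1 0.72 0 0 0 1;0.93 0.1 0.75 0 0 0 1;0.93 0.1 0.75 0 0 0 1"
}}

```text
time_s: 14.15
tcp_pos: [0.5579, 0.2128, 0.1214]
eef_rot: [164.0, -0.2, 96.4]
wrist_force: [-6.6, -0.5, 12.5]
width: 0.0004
gripper_force: 7.0
```

```bash
python3 - <<'E'
from look import *
p=np.array(P0); o,Rd=frame(p); o=o+Rd@[-.0004,-.0006,0]
st=r.get_state(); print(Rd.T@(st['tcp_pos']-o),st['joint_pos'],Rd.T@st['wrist_force'])
for c in ('top','scene'):
    imaging.grab_frame(c); K=cam(c)
    d=imaging.spot_point(c,'clamp_tip'); print(c,[(x['xy'],x['conf']) for x in d][:3])
    for a in (.1,0): print(proj(K,pt(P0,(0,.118+.105*np.cos(a),.023+.105*np.sin(a)))))
E
```

```text
[0.0005 0.1961 0.0331] [-61.8098  35.8262  44.2098 116.5278 -44.9068  27.0422  18.5052] [-0.9354  0.2428 14.072 ]
top []
[197.4247 174.0142]
[197.5259 173.4367]
scene [([301.8, 195.2], 0.44)]
[299.3114 194.2566]
[298.9432 196.9083]
```

Emit:
{"op": "apply_moves", "data": {
  "rows": "0 0 0.03 0 0 0 1;0 0 0.05 0 0 0 1;0 0 0.05 0 0 0 1;0 0 0.05 0 0 0 1"
}}

```text
time_s: 14.68
tcp_pos: [0.5586, 0.213, 0.12]
eef_rot: [164.0, -0.5, 96.4]
wrist_force: [-35.6, -5.0, 67.3]
width: 0.0003
gripper_force: 37.8
```

```bash
cat >> fit.py <<'E'
def pullR(Rd,deg=4):
    return R.from_rotvec(Rd[:,1]*deg,degrees=True).as_matrix()@np.column_stack([Rd[:,0],-Rd[:,1],-Rd[:,2]])
E
python3 - <<'E'
from look import *
p=np.array(P0); o,Rd=frame(p); o=o+Rd@[-.0004,-.0006,0]
st=r.get_state()
import h
class F: pass
F.get_state=staticmethod(lambda: dict(st,tcp_pos=np.array(st['tcp_pos'])-.1*Rot(st['eef_rot'])[:,2]))
h.r=F; h.plan(o+Rd@[0,-.247,.08],pullR(Rd),5)
E
```

```text
t 14.6833 dist mm 445.5 ang 90.0
[-0.886 -0.013  0.097] [-0.016  0.012  0.399]
[-0.847  0.26   0.09 ] [-0.016  0.012  0.399]
[-0.727  0.507  0.087] [-0.016  0.012  0.399]
[-0.536  0.706  0.089] [-0.016  0.012  0.399]
[-0.293  0.836  0.094] [-0.016  0.012  0.399]
```

Emit:
{"op": "apply_moves", "data": {
  "rows": "0 0 -0.15 0 0 0 1;0 0 -0.4 0 0 0 1;0 0 -0.7 0 0 0 1;0 0 -1 0 0 0 0.55;0 0 -1 0 0 0 0.55;0 0 -1 0 0 0 0.55"
}}

```text
time_s: 15.18
tcp_pos: [0.5319, 0.2105, 0.2135]
eef_rot: [163.8, -0.2, 96.5]
wrist_force: [0.5, -0.1, -1.4]
width: 0.018
gripper_force: 0.0
```

Emit:
{"op": "apply_moves", "data": {
  "rows": "-0.4 -0.013 0.05 -0.01 0 0.2 0.55;-0.886 -0.013 0.097 -0.016 0.012 0.399 0.55;-0.886 -0.013 0.097 -0.016 0.012 0.399 0.55;-0.886 -0.013 0.097 -0.016 0.012 0.399 0.55"
}}

```text
time_s: 15.52
tcp_pos: [0.5427, 0.1171, 0.2017]
eef_rot: [164.1, -5.6, 78.8]
wrist_force: [-0.3, -0.1, -0.5]
width: 0.0399
gripper_force: 0.0
```

Emit:
{"op": "apply_moves", "data": {
  "rows": "-0.847 0.26 0.09 -0.016 0.012 0.399 0.55;-0.847 0.26 0.09 -0.016 0.012 0.399 0.55;-0.847 0.26 0.09 -0.016 0.012 0.399 0.55;-0.847 0.26 0.09 -0.016 0.012 0.399 0.55"
}}

```text
time_s: 15.85
tcp_pos: [0.5543, 0.0308, 0.1923]
eef_rot: [165.9, -10.8, 61.6]
wrist_force: [-0.3, -0.3, -0.1]
width: 0.0399
gripper_force: 0.0
```

Emit:
{"op": "apply_moves", "data": {
  "rows": "-0.727 0.507 0.087 -0.016 0.012 0.399 0.55;-0.727 0.507 0.087 -0.016 0.012 0.399 0.55;-0.727 0.507 0.087 -0.016 0.012 0.399 0.55;-0.727 0.507 0.087 -0.016 0.012 0.399 0.55"
}}

```text
time_s: 16.18
tcp_pos: [0.5658, -0.0558, 0.1826]
eef_rot: [169.2, -15.2, 44.0]
wrist_force: [0.5, 0.5, 0.5]
width: 0.0399
gripper_force: 0.0
```

Emit:
{"op": "apply_moves", "data": {
  "rows": "-0.536 0.706 0.089 -0.016 0.012 0.399 0.55;-0.536 0.706 0.089 -0.016 0.012 0.399 0.55;-0.536 0.706 0.089 -0.016 0.012 0.399 0.55;-0.536 0.706 0.089 -0.016 0.012 0.399 0.55"
}}

```text
time_s: 16.52
tcp_pos: [0.5773, -0.1424, 0.1728]
eef_rot: [173.9, -18.4, 25.7]
wrist_force: [0.8, 0.2, -0.6]
width: 0.0398
gripper_force: 0.0
```

Emit:
{"op": "apply_moves", "data": {
  "rows": "-0.293 0.836 0.094 -0.016 0.012 0.399 0.55;-0.293 0.836 0.094 -0.016 0.012 0.399 0.55;-0.293 0.836 0.094 -0.016 0.012 0.399 0.55;-0.293 0.836 0.094 -0.016 0.012 0.399 0.55;-0.293 0.836 0.094 -0.016 0.012 0.399 0.55;-0.293 0.836 0.094 -0.016 0.012 0.399 0.55"
}}

```text
time_s: 17.02
tcp_pos: [0.5892, -0.2261, 0.1634]
eef_rot: [179.5, -20.0, 7.1]
wrist_force: [-0.7, 0.2, 0.3]
width: 0.0394
gripper_force: 0.0
```

```bash
python3 - <<'E'
from look import *
p=np.array(P0); o,Rd=frame(p); o=o+Rd@[-.0004,-.0006,0]
st,C,ob=look('w7',('pull_grip','gauge_mouth'))
print(Rd.T@(st['tcp_pos']-o),st['joint_pos'],st['width'],Rd.T@st['wrist_force'])
for q in [(.044,-.247,-.008),(-.044,-.247,-.008),(0,-.198,-.008),(.031,-.198,-.008),(0,-.09,-.0055)]: print(q,proj(C,pt(P0,q)))
plan(o+Rd@[0,-.247,.02],pullR(Rd),1)
for c in ('scene',):
    im=imaging.grab_frame(c); K=cam(c); d=imaging.spot_point(c,'clamp_tip'); print(c,[(x['xy'],x['conf']) for x in d][:3])
    cv2.imwrite('pics/s7.png',im[130:240,150:330])
a=cv2.imread('pics/w7.png'); b=cv2.resize(cv2.imread('pics/s7.png'),(512,313),interpolation=cv2.INTER_CUBIC)
v=np.vstack([a[:,:],b]); cv2.imwrite('pics/v7.png',cv2.resize(v,None,fx=.85,fy=.85))
E
```

```text
pull_grip [([256.6, 191.1], 0.89)] [259.1 188.5]
gauge_mouth [([71.8, 186.3], 0.79)] 
[ 0.0016 -0.2436  0.0786] [-18.8075  39.4552  56.3226 112.4747 -68.122   46.0781  -5.9173] 0.03940344949070071 [-0.5445  0.2665  0.5432]
(0.044, -0.247, -0.008) [259.9211 138.3953]
(-0.044, -0.247, -0.008) [258.3506 232.9845]
(0, -0.198, -0.008) [203.4891 187.9302]
(0.031, -0.198, -0.008) [201.6022 153.1859]
(0, -0.09, -0.0055) [ 79.1711 187.5028]
t 17.1667 dist mm 59.4 ang 0.6
[0.026 0.014 0.593] [ 0.007 -0.002  0.011]
scene [([298.2, 195.8], 0.56)]
```

View pics/v7.png

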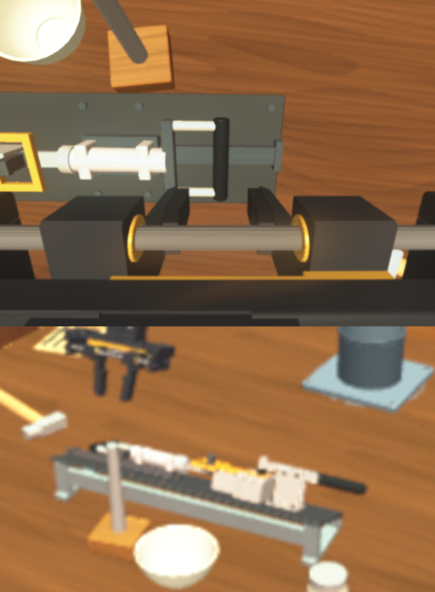

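The wrist picture shows the D-handle crossbar at full-picture (260,188), between the open fingers, and the gauge mouth at (72,186). The scene view below it shows the clamp handle lying shut.

```bash
python3 - <<'E'
from look import *
p=np.array(P0); o,Rd=frame(p); o=o+Rd@[-.0004,-.0006,0]
plan(o+Rd@[0.0016,-.2475,-.020],pullR(Rd),1)
E
```

```text
t 17.2667 dist mm 99.7 ang 0.6
[0.072 0.005 0.994] [ 0.008 -0.002  0.009]
```

Emit:
{"op": "apply_moves", "data": {
  "rows": "0.036 0 0.4 0 0 0 0.55;0.06 0.005 0.75 0.008 0 0.009 0.55;0.072 0.005 0.9 0.008 0 0.009 0.55;0.072 0.005 0.99 0.008 0 0.009 0.55;0.072 0.005 0.99 0.008 0 0.009 0.55;0.072 0.005 0.99 0.008 0 0.009 0.55"
}}

```text
time_s: 17.77
tcp_pos: [0.6288, -0.2271, 0.0736]
eef_rot: [180.0, -20.1, 6.2]
wrist_force: [-0.2, -0.1, 0.4]
width: 0.0394
gripper_force: 0.0
```

```bash
cat > ft.py <<'E'
from look import *
p=np.array(P0); o,Rd=frame(p); o=o+Rd@[-.0004,-.0006,0]
def read(n=1):
    F=[];Q=[]
    for i in range(n):
        if i: imaging.grab_frame('top')
        st=r.get_state(); F.append(Rd.T@st['wrist_force']); Q.append(Rd.T@(st['tcp_pos']-o))
    print('t',st['time_s'],'F',np.mean(F,0),'sd',np.std(F,0),'pos mm',np.mean(Q,0)*1e3,'w',st['width'],'gf',st['gripper_force'],st['eef_rot'])
    return st
E
python3 - <<'E'
from ft import *
print(read(4)['joint_pos'])
E
```

```text
t 17.9167 F [-0.2063 -0.2705  0.1907] sd [0.431  0.1448 0.4373] pos mm [   1.3274 -249.32    -18.8772] w 0.03935339168537437 gf 0.0 [179.9055 -20.1345   6.1995]
[ -8.5947  45.4444  40.3486 108.4961 -73.6822  36.9663  -3.2238]
```

Emit:
{"op": "apply_moves", "data": {
  "rows": "0 -0.012 0 0 0 0 0.55;0 -0.012 0 0 0 0 1;0 -0.012 0 0 0 0 1;0 -0.012 0 0 0 0 1;0 -0.012 0 0 0 0 1;0 -0.012 0 0 0 0 1",
  "force": 40
}}

```text
time_s: 18.42
tcp_pos: [0.6289, -0.226, 0.0737]
eef_rot: [180.0, -20.1, 6.2]
wrist_force: [-0.4, 0.6, 1.3]
width: 0.0148
gripper_force: 40.0
```

```bash
python3 - <<'E'
from ft import *
st=read(4)
# tool shift for 10 mm along -nest y
print(Rot(st['eef_rot']).T@Rd@[0,-1,0])
E
```

```text
t 18.5667 F [0.5044 0.6654 1.1979] sd [0.3038 0.2231 0.4869] pos mm [   1.1893 -247.9171  -19.3875] w 0.014519713251159886 gf 39.999271631240845 [179.9601 -20.0944   6.1848]
[0.0028 1.     0.0017]
```

Emit:
{"op": "apply_moves", "data": {
  "rows": "0 0.05 0 0 0 0 1;0 0.1 0 0 0 0 1;0 0.15 0 0 0 0 1;0 0.2 0 0 0 0 1;0 0.25 0 0 0 0 1;0 0.25 0 0 0 0 1;0 0.25 0 0 0 0 1;0 0.25 0 0 0 0 1"
}}

```text
time_s: 19.23
tcp_pos: [0.6317, -0.2507, 0.0736]
eef_rot: [180.0, -20.1, 6.2]
wrist_force: [-0.4, 2.2, 3.6]
width: 0.0148
gripper_force: 40.0
```

```bash
python3 - <<'E'
from ft import *
read(8)
E
```

```text
t 19.5833 F [1.5684 2.2652 3.1673] sd [0.5358 0.4135 0.3429] pos mm [   1.1863 -272.6906  -19.4098] w 0.014991130052394377 gf 39.999332427978516 [179.9704 -20.0963   6.1944]
```

Emit:
{"op": "apply_moves", "data": {
  "rows": "0 0.05 0 0 0 0 1;0 0.1 0 0 0 0 1;0 0.15 0 0 0 0 1;0 0.15 0 0 0 0 1;0 0.15 0 0 0 0 1;0 0.15 0 0 0 0 1"
}}

```text
time_s: 20.08
tcp_pos: [0.6333, -0.2645, 0.0736]
eef_rot: [-179.9, -20.1, 6.2]
wrist_force: [-1.6, 4.9, 6.7]
width: 0.015
gripper_force: 40.0
```

```bash
python3 - <<'E'
from ft import *
st=read(8)
im=imaging.grab_frame('wrist'); cv2.imwrite('pics/w8.png',im)
print(imaging.spot_point('wrist','gauge_mouth'))
E
```

```text
t 20.4333 F [1.1658 5.5289 6.6322] sd [0.5825 0.3239 0.3304] pos mm [   1.1977 -286.6392  -19.4431] w 0.014913282136239514 gf 39.99975621700287 [-179.9198  -20.0939    6.2171]
[]
```

Emit:
{"op": "apply_moves", "data": {
  "rows": "0 0.04 0 0 0 0 1;0 0.08 0 0 0 0 1;0 0.115 0 0 0 0 1;0 0.115 0 0 0 0 1;0 0.115 0 0 0 0 1;0 0.115 0 0 0 0 1"
}}

```text
time_s: 21.03
tcp_pos: [0.6344, -0.2749, 0.0736]
eef_rot: [-179.8, -20.1, 6.2]
wrist_force: [-3.9, 7.8, 9.4]
width: 0.015
gripper_force: 40.0
```

```bash
python3 - <<'E'
from ft import *
st=read(10)
a=imaging.grab_frame('scene'); imaging.grab_frame('top')
for c in('scene','top'):
    K=cam(c); print(c,[(x['xy'],x['conf']) for x in imaging.spot_point(c,'gauge_mouth')][:2],[(x['xy'],x['conf']) for x in imaging.spot_point(c,'claw')][:2])
    for s in (.045,.05,.055): print(proj(K,pt(P0,(0,-.09-s,-.0055))))
E
```

```text
t 21.4833 F [0.9671 8.2675 9.6605] sd [0.4429 0.3894 0.7505] pos mm [   1.1905 -297.0836  -19.4736] w 0.015081860409499047 gf 39.99996542930603 [-179.8084  -20.094     6.2342]
scene [([216.1, 181.9], 0.58)] [([235.3, 183.4], 0.41)]
[216.4778 184.4033]
[215.4256 184.1487]
[214.3755 183.8947]
top [([298.7, 160.0], 0.72)] [([276.3, 167.9], 0.54)]
[299.9826 161.7544]
[301.3984 161.6142]
[302.814 161.474]
```

Emit:
{"op": "apply_moves", "data": {
  "rows": "0 0.03 0 0 0 0 1;0 0.06 0 0 0 0 1;0 0.075 0 0 0 0 1;0 0.075 0 0 0 0 1;0 0.075 0 0 0 0 1;0 0.075 0 0 0 0 1;0 0.075 0 0 0 0 1;0 0.075 0 0 0 0 1"
}}

```text
time_s: 22.45
tcp_pos: [0.6352, -0.2816, 0.0736]
eef_rot: [-179.7, -20.1, 6.2]
wrist_force: [-5.9, 9.7, 10.1]
width: 0.0151
gripper_force: 40.0
```

```bash
python3 - <<'E'
from ft import *
st=read(12)
im=imaging.grab_frame('wrist'); cv2.imwrite('pics/w9.png',im)
E
```

```text
t 23.0 F [ 0.6282  9.9449 11.3761] sd [0.5756 0.3106 0.4749] pos mm [   1.1958 -303.9025  -19.4982] w 0.01460308056293507 gf 40.00015676021576 [-179.7386  -20.0883    6.2468]
```

Emit:
{"op": "apply_moves", "data": {
  "rows": "0 0 0 0 0 0 1;0 0 0 0 0 0 1;0 0 0 0 0 0 1;0 0 0 0 0 0 1;0 0 0 0 0 0 1;0 0 0 0 0 0 1;0 0 0 0 0 0 1;0 0 0 0 0 0 1;0 0 0 0 0 0 1;0 0 0 0 0 0 1;0 0 0 0 0 0 1;0 0 0 0 0 0 1"
}}

```text
time_s: 24.05
tcp_pos: [0.6352, -0.2816, 0.0736]
eef_rot: [-179.7, -20.1, 6.2]
wrist_force: [-4.7, 10.4, 11.3]
width: 0.0151
gripper_force: 40.0
```

Emit:
{"op": "apply_moves", "data": {
  "rows": "0 0 0 0 0 0 1;0 0 0 0 0 0 1;0 0 0 0 0 0 1;0 0 0 0 0 0 1;0 0 0 0 0 0 1;0 0 0 0 0 0 1;0 0 0 0 0 0 1;0 0 0 0 0 0 1;0 0 0 0 0 0 1;0 0 0 0 0 0 1;0 0 0 0 0 0 1;0 0 0 0 0 0 1"
}}

```text
time_s: 25.05
tcp_pos: [0.6351, -0.2816, 0.0736]
eef_rot: [-179.7, -20.1, 6.2]
wrist_force: [-5.0, 9.9, 11.0]
width: 0.0151
gripper_force: 40.0
```

```bash
python3 - <<'E'
from ft import *
read(2)
im=imaging.grab_frame('top'); S=imaging.grab_frame('scene')
a=cv2.resize(im[140:195,200:355],None,fx=5,fy=5,interpolation=cv2.INTER_CUBIC)
b=cv2.resize(S[165:225,170:325],None,fx=5,fy=5,interpolation=cv2.INTER_CUBIC); cv2.imwrite('pics/v9.png',np.vstack([a,b]))
E
```

```text
t 25.1 F [ 1.0031 10.2326 12.0012] sd [0.0156 0.1443 0.3464] pos mm [   1.1841 -303.9134  -19.484 ] w 0.015255203812916934 gf 40.00015676021576 [-179.736   -20.0903    6.2469]
```

View pics/v9.png

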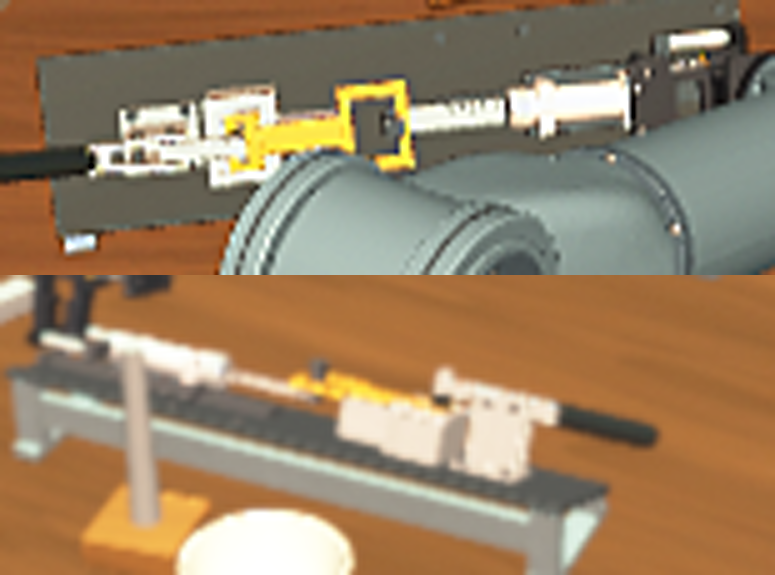

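The picture shows the claw hooked on the frame's end bar, four half-lines drawn out and the bold line at the barrel mouth (508,105), with the clamp shut. The load has held at about 10 N for over 2 s, so I ease it back.

Emit:
{"op": "apply_moves", "data": {
  "rows": "0 -0.04 0 0 0 0 1;0 -0.09 0 0 0 0 1;0 -0.14 0 0 0 0 1;0 -0.19 0 0 0 0 1;0 -0.24 0 0 0 0 1;0 -0.29 0 0 0 0 1;0 -0.34 0 0 0 0 1;0 -0.39 0 0 0 0 1;0 -0.44 0 0 0 0 1;0 -0.49 0 0 0 0 1;0 -0.54 0 0 0 0 1;0 -0.57 0 0 0 0 1"
}}

```text
time_s: 26.2
tcp_pos: [0.6291, -0.2278, 0.0736]
eef_rot: [179.9, -20.1, 6.2]
wrist_force: [2.1, 0.2, 1.4]
width: 0.0146
gripper_force: 40.0
```

Emit:
{"op": "apply_moves", "data": {
  "rows": "0 -0.02 0 0 0 0 1;0 -0.035 0 0 0 0 1;0 -0.035 0 0 0 0 1;0 -0.035 0 0 0 0 1;0 -0.035 0 0 0 0 1"
}}

```text
time_s: 26.62
tcp_pos: [0.6287, -0.2245, 0.0737]
eef_rot: [180.0, -20.1, 6.2]
wrist_force: [0.8, -0.1, 3.0]
width: 0.0148
gripper_force: 40.0
```

```bash
python3 - <<'E'
from ft import *
read(4)
E
```

```text
t 26.7667 F [2.1621 0.4527 2.2752] sd [0.3169 0.4878 0.395 ] pos mm [   1.1585 -246.4743  -19.4009] w 0.01482132117976782 gf 39.99959349632263 [179.9676 -20.0931   6.1736]
```

Emit:
{"op": "apply_moves", "data": {
  "rows": "0 -0.01 0 0 0 0 1;0 -0.02 0 0 0 0 1;0 -0.02 0 0 0 0 1;0 -0.02 0 0 0 0 1"
}}

```text
time_s: 27.1
tcp_pos: [0.6287, -0.2245, 0.0737]
eef_rot: [179.8, -20.1, 6.1]
wrist_force: [4.7, -4.3, -1.9]
width: 0.0148
gripper_force: 40.0
```

```bash
python3 - <<'E'
from ft import *
read(4)
E
```

```text
t 27.25 F [ 2.5187 -4.7024 -2.9102] sd [0.3339 0.2476 0.356 ] pos mm [   1.1382 -246.4223  -19.3344] w 0.01506873587767829 gf 39.99932885169983 [179.7569 -20.1008   6.1308]
```

Emit:
{"op": "apply_moves", "data": {
  "rows": "0 0.012 0 0 0 0 1;0 0.012 0 0 0 0 0.7;0 0.012 0 0 0 0 0.55;0 0.012 0 0 0 0 0.55;0 0.012 0 0 0 0 0.55;0 0.012 0 0 0 0 0.55;-0.01 0.012 -0.15 0 0 0 0.55;-0.03 0.012 -0.5 0 0 0 0.55;-0.06 0.012 -0.95 0 0 0 0.55;-0.06 0.012 -0.95 0 0 0 0.55;-0.06 0.012 -0.95 0 0 0 0.55;-0.06 0.012 -0.95 0 0 0 0.55"
}}

```text
time_s: 28.25
tcp_pos: [0.5908, -0.227, 0.1605]
eef_rot: [-180.0, -20.1, 6.2]
wrist_force: [0.1, 0.6, -0.5]
width: 0.0394
gripper_force: 0.0
```

```bash
python3 - <<'E'
from ft import *
read(2)
st,C,ob=look('w10',('pull_grip','gauge_mouth'))
for s in (0,.006): print(proj(C,pt(P0,(0,-.247-s,-.008))))
im=cv2.imread('pics/w10.png'); g=cv2.cvtColor(im,cv2.COLOR_BGR2GRAY).astype(int)
u,v=proj(C,pt(P0,(0,-.247,-.008))).astype(int); print(u,v,g[v-15:v-5,u-20:u+21].mean(0).astype(int))
imaging.grab_frame('scene'); print([(x['xy'],x['conf']) for x in imaging.spot_point('scene','clamp_tip')][:2])
E
```

```text
t 28.3 F [-0.2377  0.319  -0.2611] sd [0.1982 0.2525 0.2466] pos mm [   1.5416 -244.5772   75.0456] w 0.03990401091186845 gf 0.0 [-179.9747  -20.0313    6.2252]
pull_grip [([258.6, 191.0], 0.74), ([68.8, 192.9], 0.24)] [258.5 189.6]
gauge_mouth [] 
[258.4748 189.6065]
[265.3862 189.5916]
258 189 [107 107 107 107 107 107 107 107 107 107 102  83  54  44  44  46  48  49
  50  52  52  51  50  49  47  46  44  42  40  44  68  96 105 106 106 106
 106 106 106 106 106]
[([297.8, 196.2], 0.7), ([188.9, 178.0], 0.66)]
```

```bash
python3 -c "
from cell import r
print(r.job_done())"
```

```text
the job is handed in; nothing more can be done
None
```

The job is handed in: the buckle is seated and clamped, it was held at about 10 N (by wrist force) for over 2 s, and the slide was eased back to its home stop with the robot clear. I was given no verdict from the judge.

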